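# Nest the graded tubs from the bench and the sliding-lid case

## Robot

A 6-joint arm with a two-finger parallel gripper is mounted at the origin on the work surface. World frame = base frame: x ahead of the robot, y to its left, z up, the work surface at z = 0. Lengths are in m, angles in rad, forces in N, time in s.
With the tool pointing down it reaches from about 0.325 to 0.9 m from the base axis. Payload 6.1 kg.
Tool frame: the origin (TCP) lies midway between the tips of the shut fingers; the grasp point (between the pads) lies 19 mm behind it; x points along the fingers, y is the direction in which the jaws open and shut, and the axes are right-handed (so a half turn about x gives the same grasp; the last joint's range is limited). The gripper opens to 85 mm and grips with 20 to 120 N. Pads are 22 mm wide; open, the fingers measure 114 mm over their backs; the gripper's body (76 mm by 85 mm) begins 54 mm behind the grasp point. The pads swing forward as they close: fully open they stand 13 mm farther back than shut.
Start: joints at [1.052, 0.22, 1.526, -0, 1.395, -0.126], TCP at [0.239, 0.577, 0.231] pointing down, gripper open.
Joint ranges: [-2.98, 2.98], [-0.91, 2.08], [0.09, 2.57], [-1.24, 4.39], [0.2, 2.65], [-2.68, 2.68]. Speed limits (rad/s): [2.57, 2.57, 3.01, 3.14, 3.14, 3.14].

## Interface

Orientations are given as [roll, pitch, yaw] about the fixed x, y, z axes, in that order (R = Rz(yaw) Ry(pitch) Rx(roll)).
In Python, from plant import movep, move_l, set_joints, gripper_to, hold, inverse_kinematics, observe, get_image, get_calibration, Unreachable, job_done gives the robot as it stands. Calls block until the motion is done:
- movep(position, orientation): joint-space move of the TCP to a pose.
- move_l(position, feed=0.15, rotation=None, max_force=None): straight line of the TCP; rotation=None keeps the orientation; feed is the mean speed in m/s. With max_force (N) it stops when the force on the tool has changed by that much, and returns True; else False.
- set_joints(angles): joint-space move.
- gripper_to(opening, f_grip=None): finger opening in m; f_grip is the grip in N (None keeps the last); returns when the fingers have stopped.
- hold(seconds).
- inverse_kinematics(position, orientation): joint angles nearest the present ones, or None.
- observe(): the state.
- get_image(name): name is "scene" or "top" or "wrist"; returns (picture, depth): 480x640x3 uint8, red, green, blue; 480x640 float32, m along the optical axis (not along the pixel's ray), 0 where there is no reading.
- get_calibration(name): a dict with "intrinsics" (3x3 intrinsics, pixels), "world_from_camera" (4x4, takes a point from camera to world coordinates). Camera axes: x right, y down, z forward; pixel columns grow to the right and rows downward; lengths in m; the calibration is good to about 2 mm. A picture is of the moment at which its call begins: read the wrist's pose just before it. get_calibration takes no time and is no camera call; for the wrist camera it gives the pose at the moment of the call.
A pose or a line that the arm cannot do raises Unreachable and nothing moves.
- job_done(): hands the job in, once; it reports no verdict.
The state is a dict: "time_s": time; "q": joint angles; "joint_velocities": joint speeds; "joint_torque": joint torques, N m; "eef_pos": TCP position; "tcp_rot": TCP orientation; "ft_force": force on the tool from outside, world axes, zero at the start; "torque": the same for the moment, N m; "opening": finger opening in m.
Only numpy, scipy, OpenCV 4.12 (cv2) and the standard library are available. Lean on these libraries where they do the work, as an engineer would, in place of code of your own. Each camera call takes 0.05 s, during which the arm holds its last target. There are 200 camera calls.

## Task

First slide the lid of the wooden case out along its grooves until it comes free, and lay it flat on the bench with its handle up. Then nest all the tubs that are there today, those on the bench and those in the case, into one stack in the round steel tray, one at a time from the largest to the smallest, each upright and fully down inside the one before. Leave everything else on the bench where it is.

Things in the scene. Friction and masses are not known exactly. Their poses are not given: they have to be found in the camera images.
- tub_a_mid (a point): the orange tub, open, round, slightly tapered, no handle: 70 mm across at the mouth, 65 mm at the foot, 60 mm high, wall 1.8 mm, floor 8 mm thick (so a tub nested in it stands 8 mm higher), 60 g. It starts upright on the bench. The point is on its axis, half-way up (30 mm over its underside); its z axis points out of the mouth. None if this tub is absent today.
- tub_b_mid (a point): the yellow tub, open, round, slightly tapered, no handle: 62 mm across at the mouth, 57 mm at the foot, 60 mm high, wall 1.8 mm, floor 8 mm thick (so a tub nested in it stands 8 mm higher), 52 g. It starts upright on the bench. The point is on its axis, half-way up (30 mm over its underside); its z axis points out of the mouth. None if this tub is absent today.
- tub_c_mid (a point): the white tub, open, round, slightly tapered, no handle: 54 mm across at the mouth, 49 mm at the foot, 60 mm high, wall 1.8 mm, floor 8 mm thick (so a tub nested in it stands 8 mm higher), 45 g. It starts upright on the bench. The point is on its axis, half-way up (30 mm over its underside); its z axis points out of the mouth. None if this tub is absent today.
- tub_d_mid (a point): the green tub, open, round, slightly tapered, no handle: 46 mm across at the mouth, 41 mm at the foot, 60 mm high, wall 1.8 mm, floor 8 mm thick (so a tub nested in it stands 8 mm higher), 38 g. It starts upright on the bench. The point is on its axis, half-way up (30 mm over its underside); its z axis points out of the mouth. None if this tub is absent today.
- tub_e_mid (a point): the blue tub, open, round, slightly tapered, no handle: 38 mm across at the mouth, 33 mm at the foot, 60 mm high, wall 1.8 mm, floor 8 mm thick (so a tub nested in it stands 8 mm higher), 32 g. It starts upright in the closed case. The point is on its axis, half-way up (30 mm over its underside); its z axis points out of the mouth. None if this tub is absent today.
- tub_f_mid (a point): the red tub, open, round, slightly tapered, no handle: 30 mm across at the mouth, 25 mm at the foot, 60 mm high, wall 1.8 mm, floor 8 mm thick (so a tub nested in it stands 8 mm higher), 26 g. It starts upright in the closed case. The point is on its axis, half-way up (30 mm over its underside); its z axis points out of the mouth. None if this tub is absent today.
- tray: the round steel tray fixed to the bench on which the stack is built: 112 mm across, 104 mm inside, floor 4 mm thick, rim 10 mm high. Origin: centre of its underside, on the bench; z up
- case: pale wooden case fixed to the bench: 146 mm (its x) by 148 mm (y), 84.5 mm high; inside 130 by 120 mm, floor 6 mm thick. Side and front (-x) walls are 70 mm high, the +x wall is higher. Inside stand one or both small tubs (blue, red), side by side along its x, about 33 mm either side of its middle, near the centre line. Origin: centre of its underside; z up
- case_mouth (a point): middle of the case's open lid end (its -x end, roughly towards the robot), 73 mm over the bench; axes as the case's. The lid lies on the walls, in grooves 8.5 mm high and 136 mm apart, under 14 mm wide lips (120 mm clear between them); it can leave only by sliding to the case's -x, and is clear once its handle is 70 mm beyond this point
- lid_grip (a point): centre of the black bar handle, 12 mm thick (x), 60 long (y), 24 high, on the middle of the dark wooden lid, 18 mm over the lid's underside. Lid plate 136 (x) by 132 (y) by 6 mm, 200 g, loose in its grooves by 2 mm each side and 2.5 mm in height. Axes as the case's when shut; then the point is 88 mm over the bench, at most 16 mm from the case's middle
- tape_roll: bystander: a roll of grey tape, 84 mm across, 45 mm high; origin at its underside
- shim: bystander: a small wooden shim block 22 x 70 x 12 mm; origin at its underside
- paint_tin: bystander: a paint tin, 84 mm across, 85 mm high; origin at its underside
- hammer: bystander: a hammer 280 mm long, lying beyond the work area; origin at its underside
- tape_measure: bystander: a yellow tape measure 65 x 35 x 60 mm; origin at its underside
- glue: bystander: a white glue bottle, 54 mm across, 130 mm high; origin at its underside
Not all that is in view belongs to the job. Of the things shaped like the part that bears tub_d_mid, the green one is meant. What is shaped like the part that bears tub_c_mid but pink is not meant.

How it is judged:
On the way, in this order (a step that is already met when the one before it is completed fails the run):
1. the lid is drawn more than 90 mm out along its grooves (x of lid_grip in the frame of case below -0.09 m and y of lid_grip in the frame of case between -0.015 and 0.015 m), for 0.1 s.
2. the lid lies flat on the bench, handle up (height (world z) of lid_grip below 0.026 m and angle between lid_grip's own z axis and vertical below 0.1 rad), for 0.2 s.
3. the orange tub, if present, stands upright, fully down, in the tray (z of tub_a_mid in the frame of tray below 0.04 m and horizontal distance between tub_a_mid and tray below 0.045 m and angle between tub_a_mid's own z axis and vertical below 0.2 rad), for 0.2 s.
4. the yellow tub, if present, stands upright, fully down, in the tray inside the larger ones (z of tub_b_mid in the frame of tray below 0.048 m and horizontal distance between tub_b_mid and tray below 0.045 m and angle between tub_b_mid's own z axis and vertical below 0.2 rad and horizontal distance between tub_a_mid and tub_b_mid below 0.008 m), for 0.2 s.
5. the white tub, if present, stands upright, fully down, in the tray inside the larger ones (z of tub_c_mid in the frame of tray below 0.056 m and horizontal distance between tub_c_mid and tray below 0.045 m and angle between tub_c_mid's own z axis and vertical below 0.2 rad and horizontal distance between tub_a_mid and tub_c_mid below 0.012 m and horizontal distance between tub_b_mid and tub_c_mid below 0.008 m), for 0.2 s.
6. the green tub, if present, stands upright, fully down, in the tray inside the larger ones (z of tub_d_mid in the frame of tray below 0.064 m and horizontal distance between tub_d_mid and tray below 0.045 m and angle between tub_d_mid's own z axis and vertical below 0.2 rad and horizontal distance between tub_a_mid and tub_d_mid below 0.016 m and horizontal distance between tub_b_mid and tub_d_mid below 0.012 m and horizontal distance between tub_c_mid and tub_d_mid below 0.008 m), for 0.2 s.
7. the blue tub, if present, stands upright, fully down, in the tray inside the larger ones (z of tub_e_mid in the frame of tray below 0.072 m and horizontal distance between tub_e_mid and tray below 0.045 m and angle between tub_e_mid's own z axis and vertical below 0.2 rad and horizontal distance between tub_a_mid and tub_e_mid below 0.02 m and horizontal distance between tub_b_mid and tub_e_mid below 0.016 m and horizontal distance between tub_c_mid and tub_e_mid below 0.012 m and horizontal distance between tub_d_mid and tub_e_mid below 0.008 m), for 0.2 s.
8. the red tub, if present, stands upright, fully down, in the tray inside the larger ones (z of tub_f_mid in the frame of tray below 0.08 m and horizontal distance between tub_f_mid and tray below 0.045 m and angle between tub_f_mid's own z axis and vertical below 0.2 rad and horizontal distance between tub_a_mid and tub_f_mid below 0.024 m and horizontal distance between tub_b_mid and tub_f_mid below 0.02 m and horizontal distance between tub_c_mid and tub_f_mid below 0.016 m and horizontal distance between tub_d_mid and tub_f_mid below 0.012 m and horizontal distance between tub_e_mid and tub_f_mid below 0.008 m), for 0.2 s.
At the end, for the whole second after the job is handed in: Every tub present stands upright (0.2 rad) in the tray, axis within 45 mm of its middle, inside all larger tubs present (axes as near as the walls allow, plus 4 mm) and fully down (within 6 mm of its seat in a full stack); the lid lies flat on the bench, handle up (all of step 2 and all of step 3 and all of step 4 and all of step 5 and all of step 6 and all of step 7 and all of step 8); the robot touches nothing.
It fails at once if a bystander is moved by more than 50 mm (distance of any of tape_roll, shim, paint_tin, hammer, tape_measure, glue from where it was at the start of the episode above 0.05 m).
Of tub_a, tub_b, tub_c, tub_d only 3 to 4 are there at a start; the rules pass over those that are not, and their reading is None.
Of tub_e, tub_f only 1 to 2 are there at a start; the rules pass over those that are not, and their reading is None.
At some moment in a run one of tub_a, tub_b, tub_c, tub_d may be knocked a few centimetres aside while the robot is not near it.
It also fails if it takes over 210 s, if anything falls off the work surface, if the arm or the gripper's body presses on something with over 40 N, if the wrist force passes 120 N, or if a joint passes its speed limit or range.

## Working session

There is one attempt and no reset: what is moved stays moved. The work goes in short steps, each a Python script; the robot and the scene stay as the last script left them, time stands still between calls to the robot, and variables do not carry over. Pictures are saved under pics/ and viewed, about 12 in all and at most 16, crops included, and the job is handed in when it is done.

```bash
mkdir -p pics; ls; cat > h.py <<'E'
import numpy as np, cv2
from plant import *
def save(n,name):
    p,d=get_image(n); c=get_calibration(n); cv2.imwrite(f'pics/{name}.png',p[:,:,::-1]); np.savez(f'pics/{name}.npz',p=p,d=d,K=c['intrinsics'],T=c['world_from_camera']); return p,d,c
def cloud(d,c):
    K=np.array(c['intrinsics']);T=np.array(c['world_from_camera'])
    v,u=np.mgrid[:480,:640]; P=np.stack([(u-K[0,2])/K[0,0]*d,(v-K[1,2])/K[1,1]*d,d],-1)
    W=P@T[:3,:3].T+T[:3,3]; W[d==0]=np.nan; return W
E
python3 - <<'E'
from h import *
for n in('top','scene'):
    p,d,c=save(n,n+'0');print(n,np.round(c['world_from_camera'],3).tolist(),np.round(c['intrinsics'],1).tolist())
print(observe())
E
```

```text
pics
top [[-0.017, -0.994, 0.112, 0.435], [-1.0, 0.017, 0.001, -0.065], [-0.003, -0.112, -0.994, 1.136], [0.0, 0.0, 0.0, 1.0]] [[506.8, 0.0, 314.6], [0.0, 506.8, 232.3], [0.0, 0.0, 1.0]]
scene [[0.464, 0.664, -0.586, 1.237], [0.885, -0.333, 0.324, -0.436], [0.02, -0.67, -0.743, 0.988], [0.0, 0.0, 0.0, 1.0]] [[452.0, 0.0, 318.8], [0.0, 452.0, 243.4], [0.0, 0.0, 1.0]]
{'time_s': 0.1, 'q': array([ 1.05193909e+00,  2.21164731e-01,  1.52750269e+00, -3.86941523e-05,
        1.39472362e+00, -1.26093730e-01]), 'joint_velocities': array([-7.56240536e-04, -1.12367707e-03, -3.62841553e-03,  1.45476744e-05,
        6.15401603e-05,  1.16124007e-03]), 'joint_torque': array([ 1.84989061e-03, -4.98244464e+01, -3.90546870e+01,  1.48363557e-05,
        5.62700341e-03,  5.20177053e-06]), 'eef_pos': array([0.23894762, 0.57691675, 0.23029466]), 'tcp_rot': array([-1.67571666,  1.56899754, -2.06847335]), 'ft_force': array([-0.38753718,  1.12513215,  0.41633107]), 'torque': array([-0.02175182,  0.0423321 , -0.00089497]), 'opening': 0.08532722267854823}
```

View pics/top0.png

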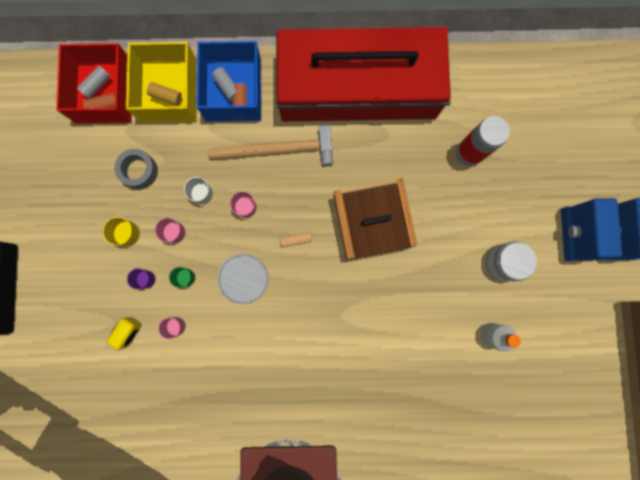

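View pics/scene0.png

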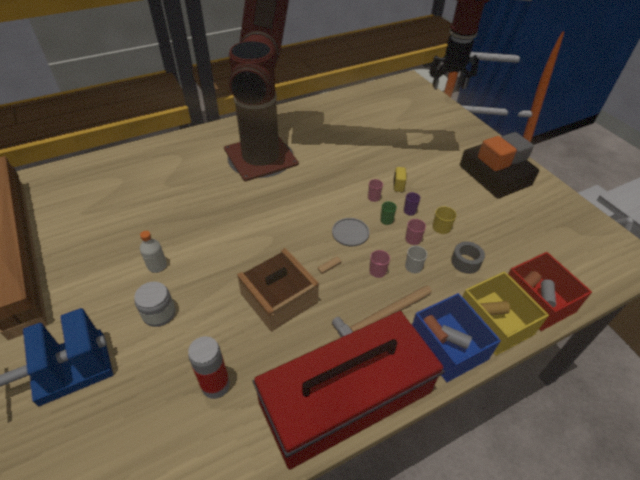

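The top picture shows yellow (121,232), white (198,191) and green (182,277) tubs and no orange one. Decoys are pink (169,231), (243,205), (172,327) and purple (141,279). The tray is at (243,278), the case at (375,220) with its handle at (377,220), and the shim at (296,240). I'll confirm in a crop and measure by depth.

```bash
cat >> h.py <<'E'
def circ(W,mask,zlo,zhi):
    """least-squares circle through rim points"""
    m=mask&(W[...,2]>zlo)&(W[...,2]<zhi); P=W[m]; 
    A=np.c_[2*P[:,:2],np.ones(len(P))]; s=np.linalg.lstsq(A,(P[:,:2]**2).sum(1),rcond=None)[0]
    return s[:2],np.sqrt(s[2]+s[0]**2+s[1]**2),P
E
python3 - <<'E'
from h import *
z=np.load('pics/top0.npz');p,d=z['p'],z['d'];c=dict(intrinsics=z['K'],world_from_camera=z['T']);W=cloud(d,c)
for n,(u,v,r) in dict(yel=(121,232,20),white=(198,191,17),green=(182,277,15),purple=(141,279,15),pink1=(169,231,17),pink2=(243,205,16),pink3=(172,327,16),tray=(243,278,30)).items():
    vv,uu=np.mgrid[:480,:640];m=np.hypot(uu-u,vv-v)<r
    zt=np.nanpercentile(W[m][:,2],97); P=W[m&(W[...,2]>zt-.008)]
    (cx,cy),rr=cv2.minEnclosingCircle(P[:,:2].astype(np.float32))
    print(n,round(zt,4),np.round([cx,cy,rr],4),len(P))
# case: lid handle, lid, walls
m=np.zeros((480,640),bool);m[170:275,325:425]=1
for a,b in((.092,.12),(.072,.0775),(.0775,.09)):
    P=W[m&(W[...,2]>a)&(W[...,2]<b)]
    if len(P)>5:print(a,len(P),P.mean(0).round(4),cv2.minAreaRect(P[:,:2].astype(np.float32)))
cv2.imwrite('pics/crop1.png',cv2.resize(p[155:355,90:430,::-1],None,fx=2.35,fy=2.35,interpolation=cv2.INTER_CUBIC))
E
```

```text
yel 0.0615 [0.5678 0.3588 0.0317] 157
white 0.0618 [0.6566 0.1908 0.0275] 106
green 0.0625 [0.4672 0.2248 0.023 ] 90
purple 0.0621 [0.4646 0.313  0.0234] 100
pink1 0.0619 [0.5692 0.2523 0.0279] 107
pink2 0.0613 [0.6237 0.092  0.0271] 102
pink3 0.0621 [0.3614 0.2452 0.0234] 91
tray 0.0122 [0.4638 0.0968 0.0659] 1505
0.092 178 [ 0.5764 -0.1912  0.1005] ((0.5770176649093628, -0.19150136411190033), (0.012353687547147274, 0.05953101068735123), 9.886260986328125)
0.072 2095 [ 0.5784 -0.1921  0.0758] ((0.5795403122901917, -0.18455123901367188), (0.14330850541591644, 0.13490580022335052), 10.103860855102539)
0.0775 2596 [ 0.5846 -0.1906  0.082 ] ((0.5826972126960754, -0.190920889377594), (0.14782528579235077, 0.1487681269645691), 10.2055025100708)
```

View pics/crop1.png

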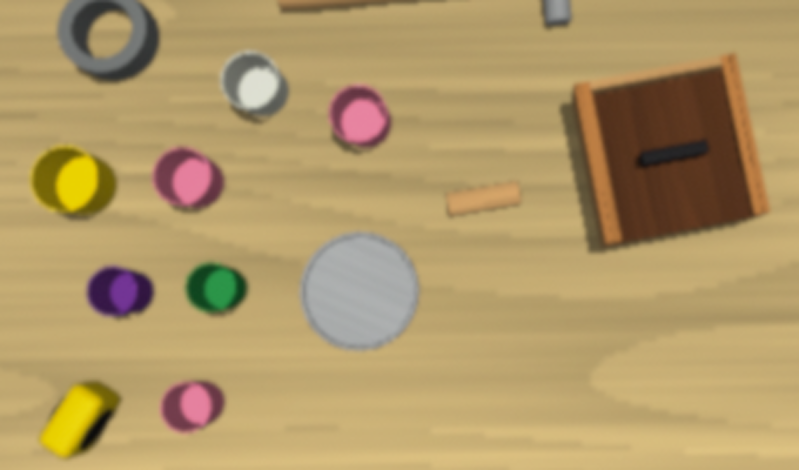

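Yellow, white and green sizes match (radii 31.7, 27.5, 23 mm) and orange is absent. The case yaw is about 10.1° and the handle is at (0.577,-0.1915) with its top at 100 mm, as expected. Next I draw the lid out.

```bash
cat >> h.py <<'E'
def ori(th): # tool down, jaw axis at world angle th
    return [np.pi/2-th,np.pi/2,0]
def best(pos,th):
    q=observe()['q'];o=[]
    for t in(th,th+np.pi,th-np.pi):
        s=inverse_kinematics(pos,ori(t))
        if s is not None:o.append((np.abs(np.array(s)-q).max(),t))
    return min(o)[1]
def st(tag=''):
    s=observe();print(tag,'t',round(s['time_s'],1),'p',s['eef_pos'].round(4),'F',s['ft_force'].round(1),'op',round(s['opening'],4))
E
python3 - <<'E'
from h import *
th=np.radians(10.15);H=np.array([.577,-.1915]);ex=np.array([np.cos(th),np.sin(th)])
gripper_to(.05,60)
t=best([*H,.2],th);print(t)
movep([*H,.2],ori(t));st('above')
p,d,c=save('wrist','w1')
move_l([*H,.105],.15);print(move_l([*H,.0815],.04,max_force=10));st('down')
gripper_to(.0,60);st('grip')
z=observe()['eef_pos']
for s in(.04,.09,.13,.175):
    P=z[:2]-s*ex
    print(s,move_l([*P,z[2]],.08,max_force=30));st()
E
```

```text
0.17715091907742445
above t 3.5 p [ 0.5773 -0.1906  0.2001] F [-0.4 -0.3  0.6] op 0.0503
False
down t 5.1 p [ 0.577  -0.1915  0.0814] F [ 0.5 -0.2  0.2] op 0.0499
grip t 5.5 p [ 0.5773 -0.1916  0.082 ] F [-0.4 -0.2  2.5] op 0.0106
0.04 False
 t 6.1 p [ 0.5372 -0.1988  0.082 ] F [-3.7 -0.8  3.2] op 0.0106
0.09 False
 t 6.9 p [ 0.4882 -0.2076  0.082 ] F [-3.2 -0.5  3.1] op 0.0107
0.13 False
 t 7.6 p [ 0.4489 -0.2146  0.0819] F [-0.3  0.  -1.2] op 0.0107
0.175 False
 t 8.3 p [ 0.4052 -0.2228  0.0823] F [-0.2  0.7 -1.5] op 0.0108
```

View pics/w1.png

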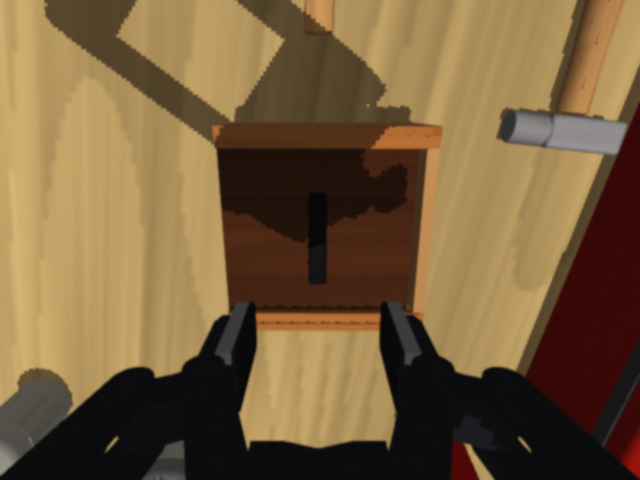

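The wrist picture shows the handle at (317,238), centred in the lid before the grasp. The lid then slid out with under 4 N. Next I lay it down and look into the case.

```bash
python3 - <<'E'
from h import *
p=observe()['eef_pos'];print(move_l([p[0],p[1],.025],.1));print(move_l([p[0],p[1],.008],.03,max_force=6));st('contact')
gripper_to(.06);z=observe()['eef_pos'];move_l([z[0],z[1],.15],.15);st('up')
th=np.radians(10.15)
v=[.5827-.09*0,-.1909,.25];t=best(v,th)
movep(v,ori(t));save('wrist','w2');st()
gripper_to(.085)
g=[.50,.23,.30];movep(g,ori(best(g,0)));save('wrist','w3');save('top','top1');st()
E
python3 - <<'E'
import sys;sys.path.insert(0,'.')
import cv2,numpy as np
a=[cv2.imread(f'pics/{n}.png') for n in('w2','w3','top1')]
cv2.imwrite('pics/m1.png',np.hstack([cv2.resize(x,(400,300)) for x in a[:2]]))
cv2.imwrite('pics/m2.png',cv2.resize(a[2],(640,480)))
E
```

```text
False
True
contact t 9.5 p [ 0.4054 -0.223   0.0119] F [-1.5  1.   5.4] op 0.0106
up t 11.1 p [ 0.404  -0.2218  0.149 ] F [ 0.5 -0.1 -0.3] op 0.0599
 t 12.0 p [ 0.581  -0.191   0.2481] F [0.5 0.3 0.5] op 0.0602
 t 14.0 p [0.5005 0.229  0.2998] F [-0.1  0.8 -0.3] op 0.0851
```

View pics/m1.png

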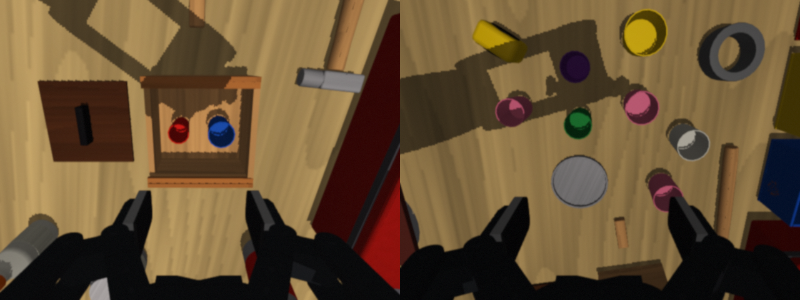

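View pics/m2.png

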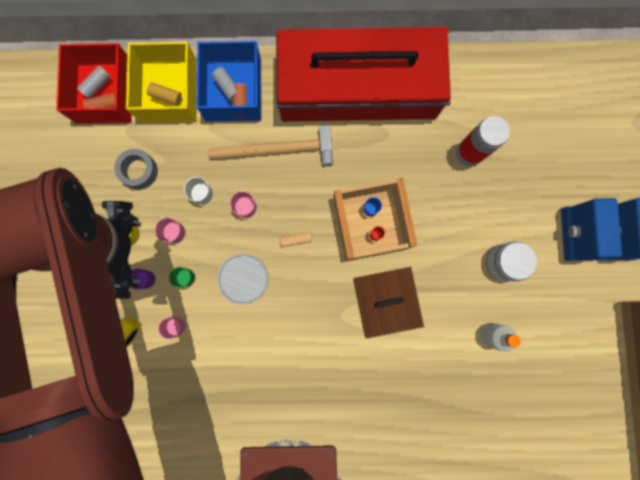

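The lid lies flat on the bench. Red (178,130) and blue (221,130) in the left half are both in the case, and all bench items are in place. Next I fit the rims from the wrist cloud.

```bash
cat >> h.py <<'E'
def rim(W,u,v,r,zt,R,dz=.005):
    from scipy.optimize import least_squares
    vv,uu=np.mgrid[:480,:640];m=(np.hypot(uu-u,vv-v)<r)&(np.abs(W[...,2]-zt)<dz)
    P=W[m][:,:2]
    (cx,cy),rr=cv2.minEnclosingCircle(P.astype(np.float32))
    f=least_squares(lambda c:np.hypot(*(P-c).T)-(R-.001),[cx,cy],loss='soft_l1',f_scale=.001)
    return f.x,[cx,cy,rr],len(P)
E
python3 - <<'E'
from h import *
def L(n):
    z=np.load(f'pics/{n}.npz');return cloud(z['d'],dict(intrinsics=z['K'],world_from_camera=z['T']))
A=L('w3');B=L('w2');T=L('top1')
for n,W,u,v,r,zt,R in(('yel',A,389,53,45,.061,.031),('white',A,462,229,42,.061,.027),('green',A,285,197,35,.061,.023),('tray',A,288,290,52,.0095,.056),
 ('white',T,198,191,17,.061,.027),('green',T,182,277,15,.061,.023),('tray',T,243,278,30,.0105,.056),
 ('red',B,286,208,30,.066,.015),('blue',B,354,211,35,.066,.019),('red',T,377,234,12,.067,.015),('blue',T,373,207,13,.067,.019)):
    f,e,k=rim(W,u,v,r,zt,R,.005 if n!='tray' else .0025); print(n,f.round(4),np.round(e,4),k)
E
```

```text
yel [0.5669 0.3581] [0.5673 0.3583 0.0311] 645
white [0.6551 0.1907] [0.6556 0.1902 0.0276] 453
green [0.4667 0.2244] [0.4666 0.2238 0.023 ] 322
tray [0.4623 0.098 ] [0.4625 0.0974 0.0564] 962
white [0.6556 0.1908] [0.656 0.191 0.027] 93
green [0.4669 0.2243] [0.4668 0.225  0.0233] 79
tray [0.4622 0.0976] [0.4594 0.0958 0.0597] 400
red [ 0.5533 -0.1983] [ 0.5532 -0.1987  0.0151] 305
blue [ 0.6115 -0.1896] [ 0.6116 -0.1902  0.0191] 387
red [ 0.5535 -0.1972] [ 0.5534 -0.1978  0.0149] 41
blue [ 0.6119 -0.1888] [ 0.6119 -0.1886  0.0191] 57
```

```bash
cat >> h.py <<'E'
def pick(xy,zt,th,opn,f=30):
    """zt: TCP height for the grasp"""
    gripper_to(opn,f); t=best([*xy,.2],th); movep([*xy,max(.2,zt+.1)],ori(t))
    move_l([*xy,zt+.04],.25); hit=move_l([*xy,zt],.06,max_force=8); st(f'down hit={hit}')
    gripper_to(0,f); st('grip'); p=observe()['eef_pos']; move_l([*p[:2],zt+.16],.2); st('lift')
def place(xy,zt,th,opn,z0=.22):
    t=best([*xy,z0],th); movep([*xy,z0],ori(t)); move_l([*xy,zt+.04],.2)
    hit=move_l([*xy,zt],.04,max_force=8); st(f'place hit={hit}'); hold(.2)
    gripper_to(opn); hold(.3); p=observe()['eef_pos']; move_l([*p[:2],.22],.2); st('away')
def look(name):
    g=[.50,.23,.30];movep(g,ori(best(g,0)));hold(.2);p,d,c=save('wrist',name);return p,cloud(d,c)
E
python3 - <<'E'
from h import *
pick([.567,.3582],.033,0,.085)
place([.4623,.0977],.0385,0,.085)
p,W=look('w4')
print(rim(W,288,290,40,.064,.031)[:3])
for n,u,v,r,zt,R in(('white',462,229,42,.061,.027),('green',285,197,35,.061,.023)): print(n,rim(W,u,v,r,zt,R))
E
```

```text
down hit=False t 16.4 p [0.5672 0.3583 0.0331] F [ 0.2 -0.4  0.3] op 0.0851
grip t 16.8 p [0.5678 0.3586 0.0342] F [0.3 0.8 4.2] op 0.0616
lift t 17.8 p [0.5668 0.3581 0.191 ] F [-0.1 -0.3 -1.1] op 0.061
place hit=False t 20.9 p [0.4626 0.0977 0.0387] F [-0.  -0.2 -0.3] op 0.0612
away t 22.8 p [0.4615 0.0976 0.2186] F [-0.1 -0.2 -0.5] op 0.085
(array([0.46262328, 0.09862419]), [0.4625227153301239, 0.09934965521097183, 0.030895154923200607], 282)
white (array([0.65538361, 0.19115744]), [0.6556232571601868, 0.19055107235908508, 0.027355575934052467], 490)
green (array([0.46697431, 0.22474123]), [0.46690118312835693, 0.22448541224002838, 0.0230763740837574], 338)
```

View pics/w4.png

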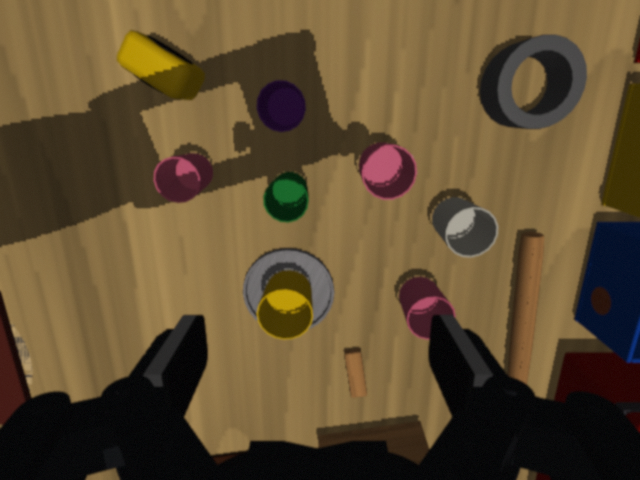

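Yellow stands in the tray with its rim at (285,312). White is at (470,231) and green at (286,197), both unmoved. White goes next.

```bash
python3 - <<'E'
from h import *
z=np.load('pics/w4.npz');W=cloud(z['d'],dict(intrinsics=z['K'],world_from_camera=z['T']))
f,e,k=rim(W,285,312,36,.064,.031);print('yel',f,e,k)
S=(f+np.array(e[:2]))/2
pick([.6554,.1909],.036,0,.08)
place(S,.036+.012+.010,0,.07)
p,W=look('w5')
for n,u,v,r,zt,R in(('yel',285,312,40,.064,.031),('white',285,315,36,.073,.027),('green',285,197,35,.061,.023)): print(n,rim(W,u,v,r,zt,R,.004))
vv,uu=np.mgrid[:480,:640];print(np.nanpercentile(W[np.hypot(uu-285,vv-312)<36][:,2],[90,95,97,99]))
E
```

```text
yel [0.46269745 0.0989421 ] [0.4627537727355957, 0.09871437400579453, 0.03140384331345558] 536
down hit=False t 26.2 p [0.6556 0.1909 0.0361] F [-0.5  0.  -0.1] op 0.0798
grip t 26.6 p [0.6562 0.1911 0.037 ] F [0.1 0.4 2.7] op 0.0524
lift t 27.5 p [0.6551 0.1908 0.194 ] F [ 0.  -0.4 -0.5] op 0.0523
place hit=True t 30.0 p [0.4623 0.0988 0.0606] F [-2.4  0.   7.8] op 0.0522
away t 31.8 p [0.4607 0.0987 0.2186] F [ 0.5 -0.3 -0.8] op 0.0702
yel (array([0.46829034, 0.09697038]), [0.4679928421974182, 0.09657377749681473, 0.031158721074461937], 622)
white (array([0.46984896, 0.09654509]), [0.4703175127506256, 0.09568291902542114, 0.027545059099793434], 388)
green (array([0.46695165, 0.22470882]), [0.46688756346702576, 0.22437530755996704, 0.02313973754644394], 309)
[0.06874725 0.07237845 0.07300978 0.0737715 ]
```

White is seated (rim at 73 mm). The stack shifted about 5 mm, because a fingertip touched yellow's rim, but it is still within limits. I'll grip higher for the rest.

```bash
python3 - <<'E'
from h import *
pick([.467,.2246],.046,0,.07)
place([.4698,.0963],.072,0,.065)
p,W=look('w6')
for n,u,v,r,zt,R in(('yel',285,312,40,.064,.031),('white',285,315,36,.073,.027),('green',285,318,36,.081,.023)): print(n,rim(W,u,v,r,zt,R,.003))
vv,uu=np.mgrid[:480,:640];print(np.nanpercentile(W[np.hypot(uu-285,vv-312)<36][:,2],[90,95,97,99]))
E
```

```text
down hit=False t 34.8 p [0.4671 0.2246 0.046 ] F [ 0.1 -0.4 -0.2] op 0.0698
grip t 35.2 p [0.4674 0.2248 0.0468] F [-2.2 -0.5  5.7] op 0.0449
lift t 36.1 p [0.4665 0.2245 0.2044] F [ 0.2  1.2 -0.6] op 0.0445
place hit=False t 38.6 p [0.4701 0.0963 0.0723] F [ 0.1  0.9 -0.2] op 0.0448
away t 40.3 p [0.469  0.0963 0.2187] F [-0.2  0.3 -0.5] op 0.065
yel (array([0.46822967, 0.09650256]), [0.4683491587638855, 0.09651871770620346, 0.030995022505521774], 519)
white (array([0.46972964, 0.09700951]), [0.4699852764606476, 0.09664995968341827, 0.027199435979127884], 454)
green (array([0.46948319, 0.09655667]), [0.4692078232765198, 0.09612014144659042, 0.02324991673231125], 300)
[0.07534292 0.07996682 0.08086149 0.08158696]
```

View pics/w6.png

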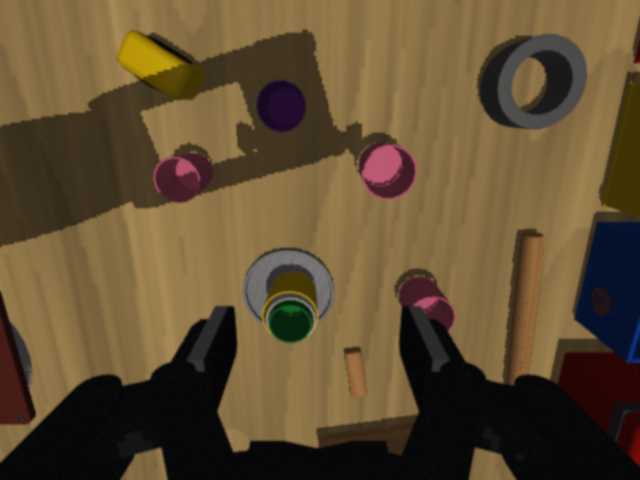

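Yellow, white and green are nested, with rims at (291,321) and the top at 81 mm. Blue is next, then red.

```bash
python3 - <<'E'
from h import *
th=np.radians(100.15)
pick([.6117,-.1893],.053,th,.055)
place([.4692,.0965],.080,0,.06)
p,W=look('w7')
for n,u,v,r,zt,R in(('green',287,320,36,.081,.023),('blue',287,324,36,.089,.019)): print(n,rim(W,u,v,r,zt,R,.003))
vv,uu=np.mgrid[:480,:640];print(np.nanpercentile(W[np.hypot(uu-285,vv-318)<36][:,2],[90,95,97,99]))
g=[.5827,-.1909,.25];movep(g,ori(best(g,np.radians(10.15))));hold(.2);p,d,c=save('wrist','w8');print(rim(cloud(d,c),286,208,30,.066,.015))
E
```

```text
down hit=False t 44.5 p [ 0.6119 -0.1894  0.0531] F [ 0.5  0.2 -0.1] op 0.0549
grip t 44.8 p [ 0.6123 -0.1896  0.0539] F [ 0.2 -0.1  2.4] op 0.0359
lift t 45.8 p [ 0.6114 -0.1892  0.2111] F [-0.7 -0.6 -0.5] op 0.0355
place hit=False t 48.8 p [0.4695 0.0965 0.0803] F [ 0.6 -0.6 -0.3] op 0.0352
away t 50.5 p [0.4684 0.0964 0.2187] F [ 0.2 -0.3 -0.1] op 0.0603
green (array([0.4695034 , 0.09657957]), [0.4692756235599518, 0.0961533710360527, 0.02314019575715065], 402)
blue (array([0.46999393, 0.09766559]), [0.4698624014854431, 0.09729135036468506, 0.019222106784582138], 253)
[0.0819999  0.08754326 0.08860559 0.08938412]
(array([ 0.55360275, -0.19829091]), [0.5534297823905945, -0.19877715408802032, 0.014978897757828236], 292)
```

```bash
python3 - <<'E'
from h import *
th=np.radians(100.15)
pick([.5535,-.1983],.053,th,.05)
place([.4699,.0974],.088,0,.055)
p,W=look('w9')
for n,u,v,r,zt,R in(('green',287,320,36,.081,.023),('blue',287,324,36,.089,.019),('red',287,328,36,.097,.015)): print(n,rim(W,u,v,r,zt,R,.003))
vv,uu=np.mgrid[:480,:640];print(np.nanpercentile(W[np.hypot(uu-285,vv-322)<36][:,2],[90,95,97,99]))
p,d,c=save('top','top2');T=cloud(d,c)
P=T[265:340,350:428].reshape(-1,3);P=P[(P[:,2]>.003)];print('lid z',np.percentile(P[:,2],[5,50,95,99.5]))
cv2.imwrite('pics/m3.png',np.hstack([cv2.imread('pics/w9.png')[200:420,180:420],cv2.resize(cv2.imread('pics/top2.png')[150:370,190:430],(240,220))]).repeat(1,0))
cv2.imwrite('pics/m3.png',cv2.resize(cv2.imread('pics/m3.png'),None,fx=1.6,fy=1.6))
E
```

```text
down hit=False t 56.3 p [ 0.5536 -0.1984  0.0531] F [0.1 0.1 0.1] op 0.0501
grip t 56.6 p [ 0.5541 -0.1986  0.0537] F [ 0.6 -0.2  2.7] op 0.0279
lift t 57.6 p [ 0.5532 -0.1981  0.2113] F [ 0.3 -0.  -1. ] op 0.028
place hit=False t 60.5 p [0.4701 0.0974 0.0882] F [-0.3 -0.1  1.6] op 0.0276
away t 62.2 p [0.4691 0.0973 0.2187] F [ 0.1  0.5 -0.6] op 0.0548
green (array([0.46948737, 0.09604724]), [0.46938231587409973, 0.09635357558727264, 0.023217517882585526], 396)
blue (array([0.46994453, 0.09761224]), [0.47025299072265625, 0.09750442951917648, 0.019237004220485687], 334)
red (array([0.47036598, 0.09828339]), [0.470449835062027, 0.09792478382587433, 0.015226921997964382], 205)
[0.0890023  0.09419602 0.09628909 0.09730928]
lid z [0.00351684 0.0069378  0.01194849 0.03294822]
```

View pics/m3.png

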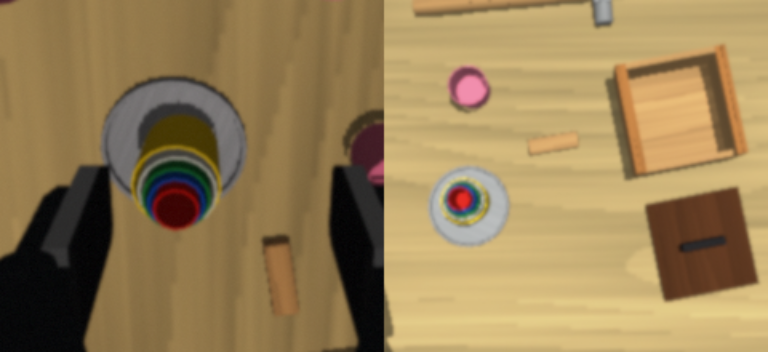

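All five tubs are nested, with the red rim at (176,208) in the crop and 96 mm high as expected. The case is empty and the lid is flat with its handle up. Handing in.

```bash
python3 -c "
from h import *
job_done();st()"
```

```text
the job is handed in; nothing more can be done
the job is handed in; nothing more can be done
```

The job is done and handed in after about 63 s of robot time. I slid the lid out, laid it flat on the bench handle up, and nested the five tubs present (yellow, white, green, blue, red) in the tray in that order. The orange tub was absent today.

- **Stack:** In the last images the rims are at about 64, 73, 81, 89 and 97 mm, within about 1 mm of full seating. Green, blue and red axes agree within about 2.5 mm; yellow and white were within about 1.5 mm of green when last measured.
- **Bystanders:** I saw none move in the pictures, but I did not measure them at the end.
- **Fingertip contact:** While placing white, a fingertip touched yellow's rim (about 8 N) and shifted the stack about 5 mm. It stayed within about 8 mm of the tray centre, and I gripped higher for the rest.
- **Disagreement:** The top camera read the lid handle's top at 33 mm instead of 30 mm. I put this down to that camera reading about 2 mm high throughout.

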